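# Mount the lantern holder on the slotted uprights

## Task

Mount the yellow lantern holder, the one with two steel claws on its back, on the slotted aluminium uprights: hook one claw into each slot while the orange latch bar behind the slots is still up, then press the holder down until it is fully home and the claws have pushed the latch bar down. Let go and leave it hanging there on its own.

Things in the scene. Friction and masses are not known exactly. Their poses are not given: they have to be found in the camera images.
- grip (a point): Grip point of the loose yellow lantern holder (0.3 kg): mid-thickness of its front tongue (50 wide, 8 thick), 15 below the tongue's top, 105 above the underside. x: from back plate (104 wide, 6 thick, 108 high) to tongue, 71 clear between them; y along the width; z up. Grip the tongue across x. The similar blue holder has no claws.
- claws (a point): Same holder, same axes: rear surface of back plate, midway between the claws (y +-40, 12 wide), level with their necks' underside; 80 behind (-x) and 10 below grip. Each claw: neck 8 high going back, then a leg slanting down and back; its inner side is 8 behind the plate at the neck, 18 at the tip, 20 lower; 25 deep in all. The slant draws the holder in.
- slots (a point): Fixed uprights, 183 high: front surface (sheet 6 thick), midway between the 2 slots (y +-40, 34 wide, 48 high), level with their lower edge, 125 above the shelf. x out of the front, away from the robot; z up. Holder home: claws is here, axes agreeing. Enter with the necks' underside 30 above this level, back plate to about 5 from the surface, then down.
- latch (a joint): Orange latch bar behind the front sheets across both uprights, ends sticking out at the sides. Value: metres pushed down; 0 up, 0.010 with the holder fully home, 0.013 end stop. The claw tips meet it with the holder 10 mm above home. It resists with about 6 N, more than the holder's weight, and stays where left.
Mind the look-alikes: they are no part of the job. Of the things that look like the part that bears grip, take the one that is farthest to the robot's left at the start.

How it is judged:
On the way:
1. both claws are in the slots and hooked behind the uprights' front sheets while the latch bar is still up (x of claws in the frame of slots between -0.006 and 0.022 m and y of claws in the frame of slots between -0.016 and 0.016 m and z of claws in the frame of slots between -0.002 and 0.017 m and value of joint latch below 0.006 m).
At the end, for the whole second after the job is handed in: The yellow holder hangs by both claws in the two slots: claws point within 10 mm of the slots point out from the uprights, 16 mm sideways and 4 mm in height, square and upright within 10 degrees, latch bar pushed down at least 7 mm, holder released and at rest (x of claws in the frame of slots between -0.006 and 0.01 m and y of claws in the frame of slots between -0.016 and 0.016 m and z of claws in the frame of slots between -0.005 and 0.004 m and angle between the x axis of claws and the x axis of slots, either way round below 0.17 rad and angle between claws's own z axis and vertical below 0.17 rad and value of joint latch above 0.007 m); the robot touches nothing.
It also fails if it takes over 42 s, if anything falls off the work surface, if the arm or the gripper's body presses on something with over 40 N, if the wrist force passes 120 N, or if a joint passes its speed limit or range.

## Robot

A 6-joint arm with a two-finger parallel gripper is mounted at the origin on the work surface. World frame = base frame: x ahead of the robot, y to its left, z up, the work surface at z = 0. Lengths are in m, angles in rad, forces in N, time in s.
With the tool pointing down it reaches from about 0.375 to 0.9 m from the base axis. Payload 3.1 kg.
Tool frame: the origin (TCP) lies midway between the tips of the shut fingers; the grasp point (between the pads) lies 19 mm behind it; z points along the fingers, y is the line along which they close (so a half turn about z gives the same grasp; the last joint's range is limited). The gripper opens to 85 mm and grips with 20 to 120 N. Pads are 22 mm wide; open, the fingers measure 114 mm over their backs; the gripper's body (76 mm by 85 mm) begins 54 mm behind the grasp point. The pads swing forward as they close: fully open they stand 13 mm farther back than shut.
Start: joints at [-1.341, 0.527, 1.433, -0, 1.181, -0.178], TCP at [0.248, -0.573, 0.196] pointing down, gripper open.
Joint ranges: [-3.08, 3.08], [-0.75, 2.2], [0.22, 2.44], [-1.43, 4.57], [0, 2.65], [-2.85, 2.85]. Speed limits (rad/s): [2.79, 2.79, 3.14, 3.14, 3.14, 3.14].

## Interface

Orientations are given as a unit quaternion [x, y, z, w].
In Python, from station import manip gives the robot as it stands.
- The arm moves only by the tool move_arm, never from a script. Its argument "increments" is a list that holds one entry, the list of rows, each a list of 5 numbers: the gripper's target within -1 to 1 (shut at 1, half-way at 0, fully open at -1), then the shift along the world's x, y, z in m, then the turn about the world's z in degrees. In form: [[[fingers, dx, dy, dz, twist], ...]]. A call has 1 to 8 rows; each row shifts and turns the commanded pose from where the row before left it; what a row does not reach is not made up. A row lasts 1/10 s, in which the tool goes at most 50 mm and 8.59 degrees, less where a joint would pass 70% of its speed; a pose out of reach is approached as far as the arm can. A call with a gripper value outside its range is refused whole. The fingers move at their own pace and stop on an object; "newtons" is the grip in N (left out, the last holds). Time passes only in rows, so rows that do not move let the fingers close. It gives the time, the measured TCP pose, the force, the opening and the grip force at its end, in the units of the state.
- manip.sense(): the state, without advancing time (a new reading comes with each control period).
- manip.snapshot(name): name is "side" or "top" or "wrist"; returns a dict with "img" (400x640x3 uint8, red, green, blue), "fx", "fy", "cx", "cy" (pixels), "world_to_cam" (4x4, takes a point from world to camera coordinates); the wrist camera has in their place "tool_from_camera" (4x4, takes a point from camera to tool coordinates, whose origin is the TCP and whose axes are the flange's). Camera axes: x right, y down, z forward; pixel columns grow to the right and rows downward; lengths in m; the calibration is good to about 2 mm. A picture is of the moment at which its call begins: read the wrist's pose just before it. There is no depth.
- manip.sign_off(): hands the job in; it is judged then, once.
Trained networks look in the newest picture that a camera, given by its name, has taken for a name from the list of things; names that differ only in an ending like _2 or _b are one class to them, and where a whole thing is asked for, a point or a joint stands for the part that bears it (a point fixed in the world has none). Each returns a list of dicts, best first, with "confidence" (0 to 1); they miss things now and then, are a little off and sometimes report something else, mostly with a low value. They report only what shows in the picture. A call takes as long as a camera call. They do not tell look-alikes from the thing itself.
- manip.spot_in(label, camera): "xyz" ([x, y, z] in m, in world coordinates, good to about 4 mm: the middle of the surface that is visible of it).
- manip.mark_of(label, camera): "xyz" ([x, y, z] in m, in world coordinates, good to about 4 mm: a listed point, or the origin of a listed thing).
The state is a dict: "t": time; "q": joint angles; "qd": joint speeds; "tau": joint torques, N m; "tcp_pos": TCP position; "tool_rot": TCP orientation; "force": force on the tool from outside, world axes, zero at the start; "ft_torque": the same for the moment, N m; "finger_gap": opening from 0.0 (shut) to 1.0 (fully open); "gripper_force": force on a finger pad.
Only numpy, scipy, OpenCV 4.12 (cv2) and the standard library are available. Lean on these libraries where they do the work, as an engineer would, in place of code of your own. Each camera call takes 0.05 s, during which the arm holds its last target. There are 200 camera calls.

## Working session

There is one attempt and no reset: what is moved stays moved. The work goes in short steps, Python scripts to look and compute and a tool call to move; the robot and the scene stay as the last step left them, time stands still between calls to the robot, and variables do not carry over. Pictures are saved under pics/ and viewed, at most 10 in all, crops included, and the job is handed in when it is done.

Besides the shell and the picture viewer there is one more tool, called after ">>>" as name(argument=value, ...) on one line, values as JSON. move_arm: Moves the arm, as the interface text tells. Its arguments: {"type":"object","properties":{"increments":{"type":"array","items":{"type":"array","items":{"type":"array","items":{"type":"number"}}}},"newtons":{"type":"number"}},"required":["increments"]}

```bash
mkdir -p pics; cat > h.py <<'E'
from station import manip
import numpy as np, cv2
def save(n,f,crop=None,s=1):
    d=manip.snapshot(n); im=d["img"][:,:,::-1]
    if crop: im=im[crop[1]:crop[3],crop[0]:crop[2]]
    if s!=1: im=cv2.resize(im,None,fx=s,fy=s,interpolation=cv2.INTER_CUBIC)
    cv2.imwrite("pics/"+f,im); return d
def px(d,p):
    c=d["world_to_cam"]@np.r_[p,1]; return np.round([d["fx"]*c[0]/c[2]+d["cx"],d["fy"]*c[1]/c[2]+d["cy"]],1)
E
python3 - <<'E'
from h import *
for n in ["side","top"]:
    d=save(n,n+"0.png")
    print(n,np.round(d["world_to_cam"],3).tolist(),d["fx"])
    for l in ["grip","claws","slots","latch"]:
        for f in ("mark_of","spot_in"):
            try:
                for r in getattr(manip,f)(l,n): print(n,f,l,np.round(r["xyz"],4),round(r["confidence"],2),px(d,r["xyz"]))
            except Exception as e: print(l,f,e)
print(manip.sense()["t"])
E
```

```text
side [[-0.997, -0.078, 0.014, 0.419], [-0.055, 0.546, -0.836, 0.166], [0.057, -0.834, -0.548, 1.078], [0.0, 0.0, 0.0, 1.0]] 520.2240561955808
side mark_of grip [ 0.2506 -0.4523  0.1049] 0.84 [398.  125.6]
side mark_of grip [ 0.5788 -0.1341  0.1085] 0.81 [256.9 179.6]
side mark_of grip [ 0.4286 -0.2116  0.1012] 0.75 [326.3 168.3]
side spot_in grip [ 0.3909 -0.2401  0.0513] 0.71 [342.1 180.8]
side spot_in grip [ 0.2906 -0.4252  0.0551] 0.66 [382.  145.8]
side spot_in grip [ 0.5381 -0.1388  0.0222] 0.65 [276.6 210.9]
side mark_of claws [ 0.3664 -0.2666  0.0996] 0.67 [353.4 158.8]
side mark_of claws [ 0.315  -0.4041  0.0995] 0.61 [374.2 134.3]
side mark_of claws [ 0.5051 -0.1527  0.096 ] 0.59 [290.8 181.7]
side spot_in claws [ 0.5365 -0.1318  0.0215] 0.82 [276.8 212.9]
side spot_in claws [ 0.2877 -0.4251  0.0601] 0.75 [383.2 144.3]
side spot_in claws [ 0.3853 -0.2394  0.0562] 0.61 [344.5 179.4]
side mark_of slots [0.4819 0.0921 0.1242] 0.93 [285.9 239.5]
side spot_in slots [0.4558 0.1298 0.0641] 0.89 [298.  278.6]
latch mark_of it knows: claws, grip, slots
side spot_in latch [0.446  0.08
[... 258 characters left out ...]
0.2118  0.104 ] 0.72 [359.3 202.6]
top spot_in grip [ 0.4139 -0.2269  0.0056] 0.68 [361.4 213.2]
top spot_in grip [ 0.5471 -0.1369  0.0355] 0.61 [330.8 164.5]
top mark_of claws [ 0.3684 -0.2721  0.0988] 0.74 [382.3 226.3]
top mark_of claws [ 0.505  -0.1499  0.096 ] 0.71 [335.9 174.4]
top spot_in claws [ 0.548  -0.1358  0.0333] 0.81 [330.4 164.4]
top spot_in claws [ 0.4143 -0.2328  0.0056] 0.71 [363.5 213.1]
top mark_of slots [0.4796 0.088  0.128 ] 0.86 [244.3 179.4]
top mark_of slots [ 0.5034 -0.1524  0.0946] 0.64 [336.9 175.1]
top spot_in slots [0.4542 0.0926 0.0514] 0.72 [247.3 194.2]
latch mark_of it knows: claws, grip, slots
top spot_in latch [0.4524 0.0889 0.1159] 0.86 [244.3 190.6]
0.8
```

View pics/side0.png

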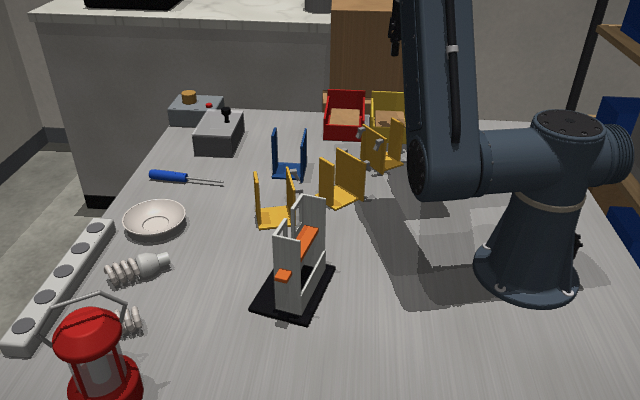

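View pics/top0.png

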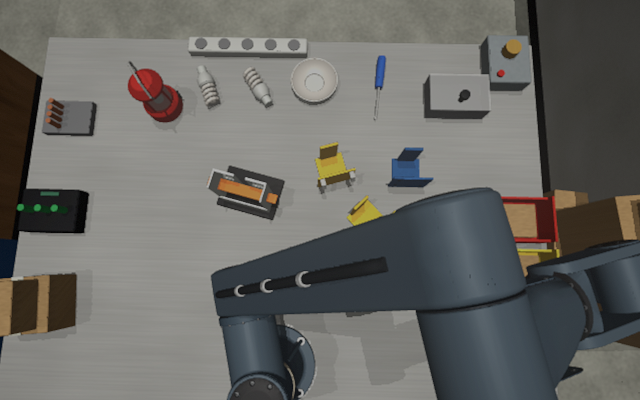

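The side picture shows three yellow holders at pixels (272,205), (342,180) and (383,150), plus a blue one at (290,155). In the top picture they are at (332,168) and (363,213), and the third is hidden by the arm. The one at (332,168), world y about -0.13, is farthest to the robot's left, so it fits the description. The uprights stand at (245,190). I'll confirm with a crop.

```bash
python3 - <<'E'
import cv2
a=cv2.imread("pics/top0.png")[130:230,195:375]
cv2.imwrite("pics/c1.png",cv2.resize(a,None,fx=4.4,fy=4.4,interpolation=cv2.INTER_CUBIC))
a=cv2.imread("pics/side0.png")[160:335,235:360]
cv2.imwrite("pics/c2.png",cv2.resize(a,None,fx=3.4,fy=3.4,interpolation=cv2.INTER_CUBIC))
E
```

```text
(no output)
```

View pics/c1.png

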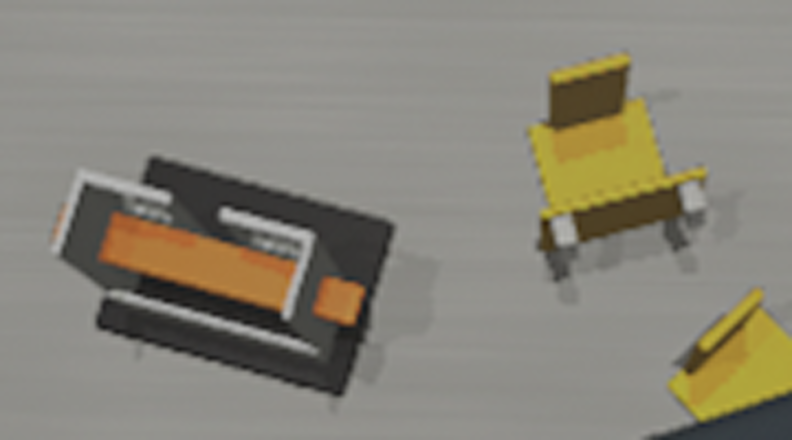

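View pics/c2.png

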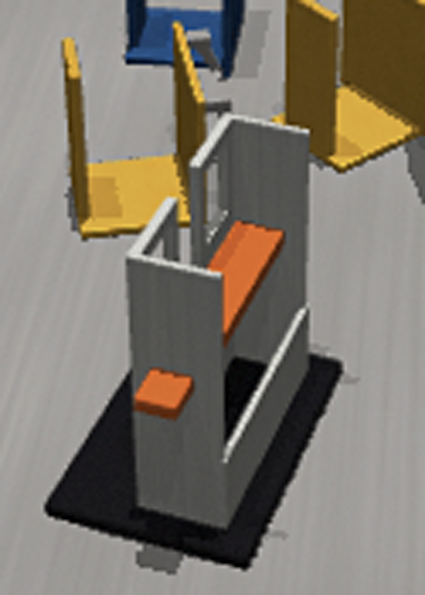

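The crop confirms the target: yellow, with steel claws at crop pixels (565,230) and (693,195). The uprights' front face points towards +x, with top front corners at crop (82,172) and (313,232). Next I'll triangulate those corners and get the tool yaw.

```bash
python3 - <<'E'
from h import *
from scipy.spatial.transform import Rotation as R
ds=manip.snapshot("side"); dt=manip.snapshot("top")
P=lambda d: np.array([[d["fx"],0,d["cx"]],[0,d["fy"],d["cy"]],[0,0,1]])@d["world_to_cam"][:3]
a=np.array([[195+82/4.4,130+172/4.4],[195+313/4.4,130+232/4.4]]).T
b=np.array([[235+130/3.4,160+258/3.4],[235+230/3.4,160+117/3.4]]).T
X=cv2.triangulatePoints(P(dt),P(ds),a,b); X=(X[:3]/X[3]).T; print(X)
v=X[0]-X[1]; print("yaw",np.degrees(np.arctan2(-v[0],v[1])),X.mean(0),np.linalg.norm(v))
s=manip.sense(); M=R.from_quat(s["tool_rot"]).as_matrix(); print(M.round(3),s["tcp_pos"],s["q"],s["force"],s["t"])
y=M[:,1]; print("tool y yaw",np.degrees(np.arctan2(y[1],y[0])))
E
```

```text
[[0.49334113 0.15496205 0.18059822]
 [0.45924907 0.0236776  0.1807513 ]]
yaw -14.55708927516772 [0.4762951  0.08931983 0.18067476] 0.13563886220115762
[[ 0.918  0.398  0.   ]
 [ 0.398 -0.918 -0.   ]
 [ 0.     0.    -1.   ]] [ 0.24845996 -0.57346896  0.19643582] [-1.34051232e+00  5.27456094e-01  1.43270495e+00  1.43734294e-05
  1.18139758e+00 -1.78527417e-01] [-0.05846672  0.32474484 -0.25767278] 0.9
tool y yaw -66.57714314654741
```

>>> move_arm(increments=[[[-1,0.027,0.037,0.004,8],[-1,0.027,0.037,0.004,8],[-1,0.027,0.037,0,8],[-1,0.027,0.037,0,8],[-1,0.027,0.037,0,8],[-1,0.027,0.037,0,8],[-1,0.027,0.037,0,8],[-1,0.027,0.037,0,8]]], newtons=80)

```text
t: 1.7
tcp_pos: [0.4654, -0.276, 0.2047]
tool_rot: [0.721, 0.693, 0.0, 0.0]
force: [1.0, -1.0, -0.1]
finger_gap: 0.998
gripper_force: 0.0
```

>>> move_arm(increments=[[[-1,0.027,0.037,0,8],[-1,0.027,0.037,0,8],[-1,0.027,0.037,0,1],[-1,0.033,0.034,0,0],[-1,0,0,0,0],[-1,0,0,0,0]]])

```text
t: 2.3
tcp_pos: [0.5788, -0.1315, 0.2042]
tool_rot: [0.612, 0.791, -0.0, -0.0]
force: [-0.0, -0.4, 0.2]
finger_gap: 1.002
gripper_force: 0.0
```

```bash
cat >> h.py <<'E'
from scipy.spatial.transform import Rotation as R
def pose():
    s=manip.sense(); M=R.from_quat(s["tool_rot"]).as_matrix(); y=M[:,1]
    print("t",round(s["t"],2),"tcp",np.round(s["tcp_pos"],4),"yyaw",round(float(np.degrees(np.arctan2(y[1],y[0]))),2),"F",np.round(s["force"],1),"gap",round(s["finger_gap"],3),"gf",round(float(np.max(s["gripper_force"])),1)); return s,M
E
python3 - <<'E'
from h import *
s,M=pose(); T=np.eye(4);T[:3,:3]=M;T[:3,3]=s["tcp_pos"]
d=save("wrist","w1.png"); d["world_to_cam"]=np.linalg.inv(T@d["tool_from_camera"])
for n in ["wrist","side","top"]:
    if n!="wrist": d=manip.snapshot(n)
    for l in ["grip","claws","slots"]:
        for r in manip.mark_of(l,n): print(n,l,np.round(r["xyz"],4),round(r["confidence"],2),px(d,r["xyz"]))
E
```

```text
t 2.3 tcp [ 0.5788 -0.1315  0.2042] yyaw 14.58 F [-0.  -0.4  0.2] gap 1.002 gf 0.0
wrist grip [ 0.5788 -0.1302  0.1049] 0.6 [312.5 189.5]
wrist grip [ 0.4301 -0.2145  0.1082] 0.58 [142.4 234.3]
wrist claws [ 0.3683 -0.2746  0.0934] 0.75 [ 85.7 265.7]
wrist claws [ 0.3162 -0.4088  0.0957] 0.7 [ 34.4 355.8]
wrist claws [ 0.5015 -0.1533  0.0942] 0.64 [229.7 189.5]
side grip [ 0.5794 -0.1341  0.1087] 0.72 [256.6 179.5]
side grip [ 0.4284 -0.2158  0.1001] 0.57 [326.5 167.8]
side claws [ 0.3657 -0.2684  0.098 ] 0.98 [353.6 159. ]
side claws [ 0.3119 -0.4039  0.0968] 0.87 [375.3 135.3]
side claws [ 0.5006 -0.1525  0.0975] 0.86 [292.7 181.3]
side slots [0.4792 0.0925 0.1238] 0.91 [287.4 239.9]
top grip [ 0.5765 -0.1288  0.1066] 0.97 [328.6 147.3]
top grip [ 0.425  -0.2151  0.1046] 0.88 [360.6 204. ]
top grip [ 0.2501 -0.4515  0.1054] 0.76 [454.  274.2]
top claws [ 0.3725 -0.2741  0.0967] 0.9 [382.9 224.8]
top claws [ 0.5034 -0.1516  0.0965] 0.87 [336.6 174.9]
top claws [ 0.3198 -0.4066  0.0969] 0.78 [434.5 246.2]
```

View pics/w1.png

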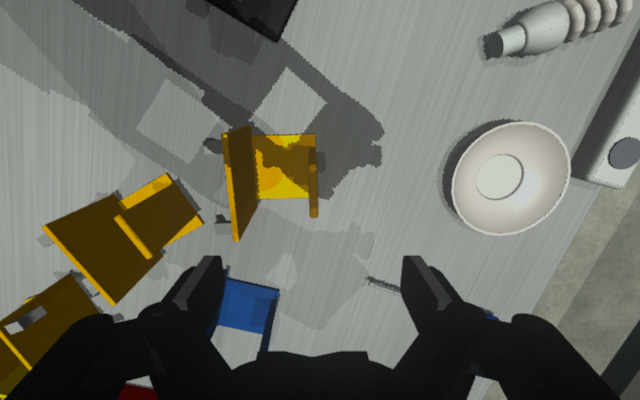

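The wrist view shows the target holder square to the fingers: plate at (238,185), tongue at (315,185). The TCP is already over the tongue, so I'll go down and grip.

>>> move_arm(increments=[[[-1,-0.0005,0.0005,-0.04,0.5],[-1,0,0,-0.04,0],[-1,0,0,-0.038,0],[-1,0,0,0,0],[1,0,0,0,0],[1,0,0,0,0],[1,0,0,0,0],[1,0,0,0,0]]], newtons=80)

```text
t: 3.7
tcp_pos: [0.5792, -0.1324, 0.0883]
tool_rot: [0.609, 0.793, 0.0, 0.002]
force: [0.5, -0.1, 0.7]
finger_gap: 0.333
gripper_force: 0.0
```

>>> move_arm(increments=[[[1,0,0,0,0],[1,0,0,0,0],[1,0,0,0,0]]])

```text
t: 4.0
tcp_pos: [0.578, -0.132, 0.0867]
tool_rot: [0.609, 0.793, 0.0, 0.0]
force: [-0.0, 0.4, 1.0]
finger_gap: -0.004
gripper_force: 0.0
```

The fingers closed fully without a grip, so I need to look.

```bash
python3 - <<'E'
from h import *
s,M=pose(); d=save("side","s2.png",(220,110,400,230),4)
print(px(d,s["tcp_pos"]))
T=np.eye(4);T[:3,:3]=M;T[:3,3]=s["tcp_pos"]
for n in ["side","top","wrist"]:
    if n!="side": manip.snapshot(n)
    for l in ["grip","claws"]:
        for r in manip.mark_of(l,n): print(n,l,np.round(r["xyz"],4),round(r["confidence"],2))
E
```

```text
t 4.0 tcp [ 0.578  -0.132   0.0867] yyaw 14.92 F [-0.   0.4  1. ] gap -0.004 gf 0.0
[257.6 188.3]
side grip [ 0.428 -0.217  0.104] 0.97
side grip [ 0.2483 -0.4516  0.1054] 0.94
side claws [ 0.316  -0.4064  0.0973] 0.74
side claws [ 0.3664 -0.2687  0.0979] 0.68
top grip [ 0.5806 -0.1271  0.1095] 0.9
top grip [ 0.4274 -0.2111  0.1027] 0.87
top grip [ 0.2525 -0.4525  0.1092] 0.64
top claws [ 0.3708 -0.274   0.0994] 0.88
top claws [ 0.504  -0.1509  0.0979] 0.7
top claws [ 0.3202 -0.4073  0.0966] 0.6
wrist grip [ 0.5764 -0.1299  0.1039] 0.75
wrist grip [ 0.4269 -0.216   0.1041] 0.64
wrist claws [ 0.5029 -0.1522  0.0977] 0.89
```

View pics/s2.png

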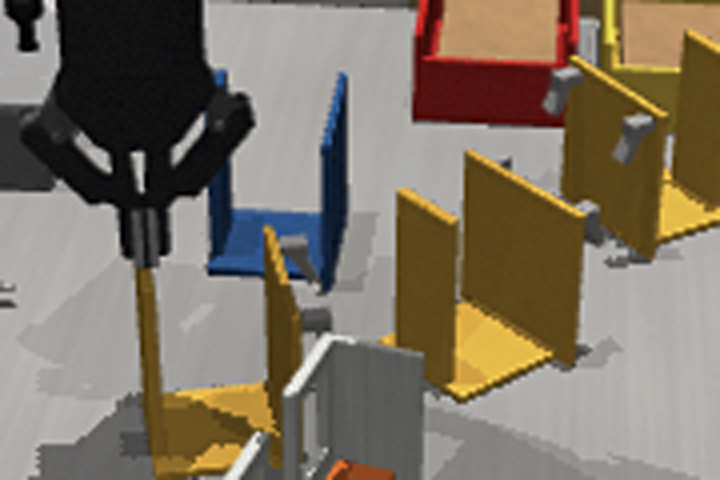

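```bash
python3 - <<'E'
from h import *
s,M=pose(); print(s["q"].round(4) if hasattr(s["q"],"round") else s["q"], s["tau"])
w=manip.snapshot("wrist"); T=np.eye(4);T[:3,:3]=M;T[:3,3]=s["tcp_pos"]
W=dict(w); W["world_to_cam"]=np.linalg.inv(T@w["tool_from_camera"]); print("tcp in wrist",px(W,s["tcp_pos"]), "tongue top ends",[px(W,np.r_[np.array([.5777,-.131])+k*.025*np.array([-.26,.966]),.12]) for k in(-1,1)])
d=manip.snapshot("side")
a=cv2.resize(w["img"][50:400,120:520,::-1],(457,400)); b=cv2.resize(d["img"][135:205,235:295,::-1],(343,400),interpolation=cv2.INTER_CUBIC)
cv2.imwrite("pics/m3.png",np.hstack([a,b]))
E
```

```text
t 4.45 tcp [ 0.5779 -0.132   0.0863] yyaw 14.92 F [-0.8  0.  -0.9] gap 0.003 gf 0.0
[-0.4128  0.6279  1.6105 -0.      0.9033 -0.6733] [ 5.57661824e-04 -4.40462673e+01 -1.32476529e+01 -3.70019334e-04
  1.46106220e-03  3.71241299e-05]
tcp in wrist [312.2 233.6] tongue top ends [array([312.4, 298.9]), array([312.2, 212.9])]
```

View pics/m3.png

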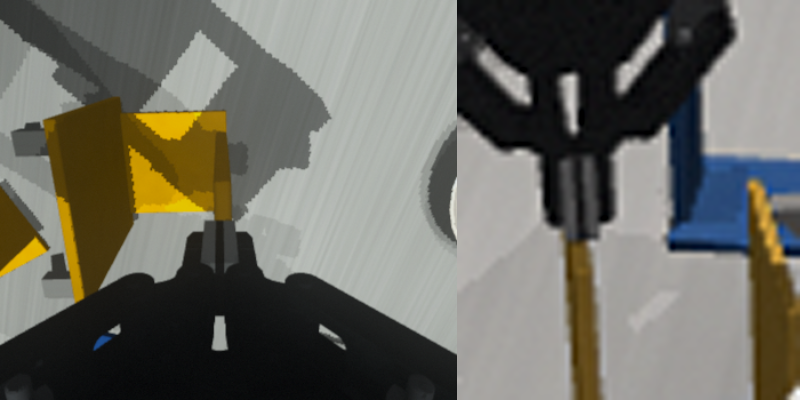

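The fingers really did shut just above the tongue: in the right-hand crop the tips end at (580,240), on top of it. The visible tips sit about 28 mm higher than the stated TCP. I'll open, go about 28 mm deeper, and watch the force.

>>> move_arm(increments=[[[-1,0,0,0,0],[-1,0,0,0,0],[-1,0,0,0,0],[-1,0,0,0,0],[-1,0,0,0,0],[-1,0,0,0,0],[-1,0,0,-0.014,0],[-1,0,0,0,0]]])

```text
t: 5.35
tcp_pos: [0.5764, -0.1313, 0.0704]
tool_rot: [0.609, 0.793, -0.0, -0.002]
force: [0.8, -0.6, -0.3]
finger_gap: 0.999
gripper_force: 0.0
```

>>> move_arm(increments=[[[-1,0,0,-0.007,0],[-1,0,0,-0.006,0],[-1,0,0,0,0]]])

```text
t: 5.65
tcp_pos: [0.5772, -0.1317, 0.0582]
tool_rot: [0.609, 0.793, -0.0, -0.001]
force: [-0.9, 0.2, -0.0]
finger_gap: 1.0
gripper_force: 0.0
```

```bash
python3 - <<'E'
from h import *
s,M=pose()
w=manip.snapshot("wrist"); d=manip.snapshot("side"); print(px(d,s["tcp_pos"]))
a=cv2.resize(w["img"][50:400,120:520,::-1],(457,400)); b=cv2.resize(d["img"][135:205,235:295,::-1],(343,400),interpolation=cv2.INTER_CUBIC)
cv2.imwrite("pics/m4.png",np.hstack([a,b]))
E
```

```text
t 5.65 tcp [ 0.5772 -0.1317  0.0582] yyaw 14.92 F [-0.9  0.2 -0. ] gap 1.0 gf 0.0
[258.6 198.9]
```

View pics/m4.png

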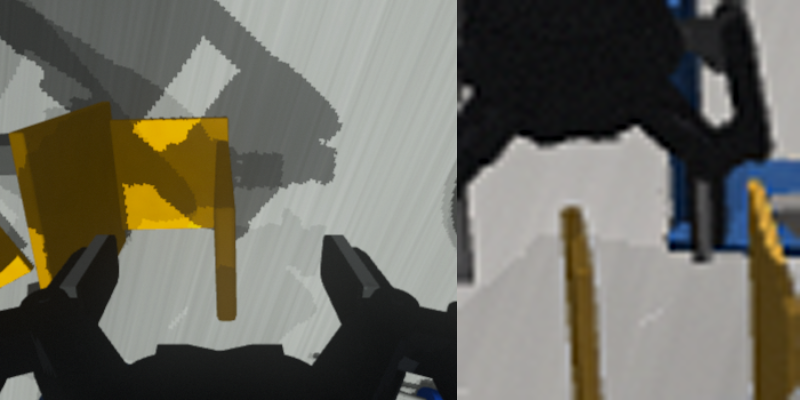

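The picture shows the tongue top at crop (572,208), between the open fingers and with clearance under the body. The finger that shows has its tip at (705,260). Before closing I'll triangulate the fingertip from the side and wrist views, shut and open, to find the real TCP offset.

```bash
python3 - <<'E'
from h import *
ds=manip.snapshot("side"); w=manip.snapshot("wrist"); s,M=pose()
def P(d,W): return np.array([[d["fx"],0,d["cx"]],[0,d["fy"],d["cy"]],[0,0,1]])@W[:3]
def tri(tcp,ps,pw):
    T=np.eye(4);T[:3,:3]=M;T[:3,3]=tcp
    X=cv2.triangulatePoints(P(ds,ds["world_to_cam"]),P(w,np.linalg.inv(T@w["tool_from_camera"])),np.array(ps,float).reshape(2,1),np.array(pw,float).reshape(2,1)); X=(X[:3]/X[3])[:,0]
    return X.round(4),(X-tcp).round(4)
sc=lambda x,y:(235+(x-457)/5.717,135+y/5.714)
wc=lambda x,y:(120+x*.875,50+y*.875)
print("shut tip, +y face",tri(np.array([.578,-.132,.0865]),sc(578,240),wc(222,222)))
print("open -x finger",tri(s["tcp_pos"],sc(703,260),wc(112,237)))
print("tongue top +y end",tri(s["tcp_pos"],sc(572,208),wc(226,210)), "-y end?",px({**w,"world_to_cam":np.linalg.inv(np.block([[M,np.array(s["tcp_pos"])[:,None]],[np.zeros((1,3)),np.ones((1,1))]])@w["tool_from_camera"])},[.584,-.155,.12]))
print(np.round(w["tool_from_camera"],3).tolist())
E
```

```text
t 5.85 tcp [ 0.5782 -0.132   0.0596] yyaw 14.92 F [-0.5 -0.2 -0.6] gap 0.998 gf 0.0
shut tip, +y face (array([ 0.5771, -0.1218,  0.1229]), array([-0.0009,  0.0102,  0.0364]))
open -x finger (array([ 0.5318, -0.1353,  0.108 ]), array([-0.0464, -0.0033,  0.0484]))
tongue top +y end (array([ 0.571 , -0.0901,  0.1565]), array([-0.0072,  0.0419,  0.097 ])) -y end? [311.8 333.4]
[[-0.001, -0.954, -0.3, 0.078], [1.0, -0.001, 0.0, -0.0], [-0.0, -0.3, 0.954, -0.177], [0.0, 0.0, 0.0, 1.0]]
```

The fingertips really are about 36 mm behind the reported TCP: the shut tip triangulates to z 0.123 with TCP 0.0865, and the x and y match. I'll go 6 mm deeper and close.

>>> move_arm(increments=[[[-1,0,0,-0.006,0],[-1,0,0,0,0],[1,0,0,0,0],[1,0,0,0,0],[1,0,0,0,0],[1,0,0,0,0],[1,0,0,0,0],[1,0,0,0,0]]], newtons=80)

```text
t: 6.65
tcp_pos: [0.5781, -0.1319, 0.0533]
tool_rot: [0.609, 0.793, 0.0, 0.0]
force: [-0.4, -0.6, -2.5]
finger_gap: 0.08
gripper_force: 78.2
```

>>> move_arm(increments=[[[1,0,0,0,0],[1,0,0,0,0]]])

```text
t: 6.85
tcp_pos: [0.5776, -0.1318, 0.053]
tool_rot: [0.609, 0.793, -0.0, -0.0]
force: [-0.4, -0.8, -2.8]
finger_gap: 0.08
gripper_force: 78.3
```

Gripped: opening 0.08, 78 N. Next I'll lift, move out in front of the uprights and turn about -29°.

>>> move_arm(increments=[[[1,0,0,0.02,0],[1,0,0,0.03,0],[1,0.02,0.01,0.012,-4],[1,0.018,0.035,0,-5],[1,0,0.036,0,-5],[1,0,0.036,0,-5],[1,0,0.036,0,-5],[1,0,0.035,0,-5]]])

```text
t: 7.65
tcp_pos: [0.6153, 0.0575, 0.1149]
tool_rot: [0.79, 0.614, -0.0, -0.0]
force: [-0.2, 0.7, -2.0]
finger_gap: 0.081
gripper_force: 78.7
```

>>> move_arm(increments=[[[1,0,0,0,0],[1,0,0,0,0]]])

```text
t: 7.85
tcp_pos: [0.6154, 0.0568, 0.115]
tool_rot: [0.787, 0.616, -0.001, -0.0]
force: [-0.2, -1.3, -3.4]
finger_gap: 0.077
gripper_force: 78.6
```

```bash
python3 - <<'E'
from h import *
s,M=pose()
w=save("wrist","w5.png"); T=np.eye(4);T[:3,:3]=M;T[:3,3]=s["tcp_pos"]
for n in ["wrist","side","top"]*2:
    d=manip.snapshot(n)
    for l in ["grip","claws","slots"]:
        for r in manip.mark_of(l,n):
            if r["xyz"][1]>-.05: print(n,l,np.round(r["xyz"],4),round(r["confidence"],2))
    if n!="wrist": cv2.imwrite("pics/%s5.png"%n,d["img"][:,:,::-1])
a=cv2.resize(cv2.imread("pics/top5.png")[130:230,195:330],(540,400),interpolation=cv2.INTER_CUBIC)
b=cv2.resize(cv2.imread("pics/side5.png")[150:300,225:322],(259,400),interpolation=cv2.INTER_CUBIC)
cv2.imwrite("pics/m5.png",np.hstack([a,b]))
E
```

```text
t 7.85 tcp [0.6154 0.0568 0.115 ] yyaw -13.9 F [-0.2 -1.3 -3.4] gap 0.077 gf 78.6
wrist grip [0.6167 0.0572 0.167 ] 0.81
wrist claws [0.5401 0.0782 0.1589] 0.7
wrist claws [0.4758 0.0911 0.1211] 0.66
wrist slots [0.4751 0.0904 0.1222] 0.87
side grip [0.6186 0.0531 0.1714] 0.98
side claws [0.539  0.0759 0.159 ] 0.9
side claws [0.4798 0.0925 0.1235] 0.44
side slots [0.4794 0.0923 0.1258] 0.63
side slots [0.5415 0.079  0.1556] 0.23
top grip [0.6163 0.0558 0.1709] 0.95
top claws [0.5396 0.0773 0.1552] 0.85
top slots [0.4759 0.0912 0.1259] 0.96
wrist grip [0.6159 0.0592 0.1661] 0.62
wrist claws [0.538  0.0779 0.1571] 0.8
wrist slots [0.4797 0.0909 0.1223] 0.97
side grip [0.6157 0.0533 0.1722] 0.84
side claws [0.5366 0.0787 0.158 ] 0.85
side slots [0.4758 0.0914 0.1255] 0.71
top grip [0.6181 0.0587 0.1712] 0.65
top claws [0.5413 0.0803 0.1635] 0.94
top slots [0.4764 0.0861 0.1242] 0.76
```

View pics/m5.png

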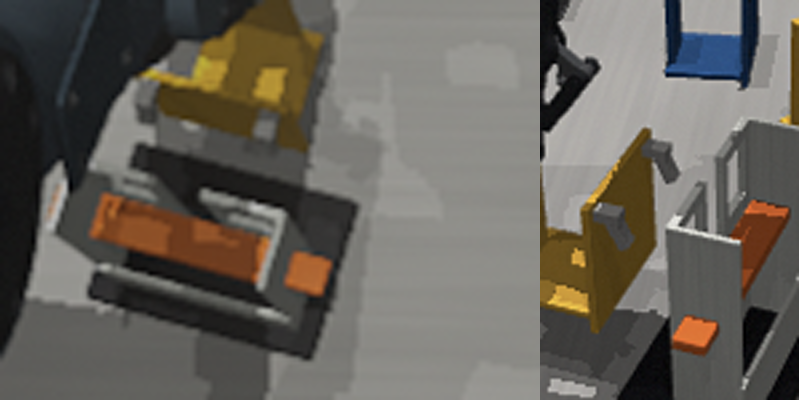

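The claws hang level and square in front of the slots, 63 mm out, 2.5 mm off sideways and about 33 mm up. I'll feed in slowly.

>>> move_arm(increments=[[[1,-0.014,0.002,-0.002,0],[1,-0.013,0.003,-0.001,0],[1,-0.01,0.002,0,0],[1,-0.008,0.002,0,0],[1,0,0,0,0]]])

```text
t: 9.6
tcp_pos: [0.5697, 0.0654, 0.1125]
tool_rot: [0.788, 0.615, -0.0, -0.0]
force: [-0.1, 0.7, -2.7]
finger_gap: 0.079
gripper_force: 78.5
```

>>> move_arm(increments=[[[1,-0.006,0.0015,0,0],[1,-0.006,0.0015,0,0],[1,0,0,0,0]]])

```text
t: 9.9
tcp_pos: [0.5578, 0.0683, 0.1123]
tool_rot: [0.788, 0.615, -0.001, -0.001]
force: [0.2, 0.0, -2.9]
finger_gap: 0.079
gripper_force: 78.5
```

```bash
python3 - <<'E'
from h import *
s,M=pose()
C=[];S=[]
for n in ["wrist","side","top"]*2:
    d=manip.snapshot(n)
    for l,L in [("grip",None),("claws",C),("slots",S)]:
        for r in manip.mark_of(l,n):
            if r["xyz"][1]>-.05: print(n,l,np.round(r["xyz"],4),round(r["confidence"],2))
E
```

```text
t 9.9 tcp [0.5578 0.0683 0.1123] yyaw -14.06 F [ 0.2  0.  -2.9] gap 0.079 gf 78.5
wrist grip [0.5583 0.0706 0.1659] 0.88
side grip [0.5611 0.067  0.1693] 0.69
side claws [0.484  0.089  0.1555] 0.72
side claws [0.5582 0.066  0.1675] 0.53
side slots [0.4823 0.0944 0.1253] 0.68
top grip [0.5603 0.0692 0.1674] 0.84
top claws [0.4832 0.0888 0.156 ] 0.85
top slots [0.4778 0.0876 0.126 ] 0.92
wrist grip [0.5573 0.0704 0.165 ] 0.68
wrist claws [0.4804 0.0869 0.159 ] 0.81
side grip [0.5603 0.0659 0.169 ] 0.95
side claws [0.4804 0.0896 0.1566] 0.79
side slots [0.4814 0.0915 0.1258] 0.56
top grip [0.5599 0.0727 0.1681] 0.72
top claws [0.4844 0.0879 0.1572] 0.63
top slots [0.4761 0.0868 0.125 ] 0.61
```

The plate is about 4 mm from the surface, the necks are 30 mm up, and there is no contact force. Now down to about 12 mm above home.

>>> move_arm(increments=[[[1,0,0,-0.006,0],[1,0,0,-0.006,0],[1,0,0,-0.006,0],[1,0,0,0,0],[1,0,0,0,0]]])

```text
t: 11.6
tcp_pos: [0.5587, 0.068, 0.094]
tool_rot: [0.788, 0.615, -0.0, -0.0]
force: [0.1, 0.2, -3.1]
finger_gap: 0.081
gripper_force: 78.6
```

```bash
python3 - <<'E'
from h import *
s,M=pose(); print(s["ft_torque"])
C=[];G=[]
for n in ["side","top","wrist"]*2:
    d=manip.snapshot(n)
    for l in ["claws","grip","slots"]:
        r=[r for r in manip.mark_of(l,n) if r["xyz"][1]>-.05]
        if r: print(n,l,np.round(r[0]["xyz"],4))
    if n=="side": print([np.round(r["xyz"],4) for r in manip.spot_in("latch",n)])
E
```

```text
t 11.6 tcp [0.5587 0.068  0.094 ] yyaw -14.08 F [ 0.1  0.2 -3.1] gap 0.081 gf 78.6
[ 0.02415325 -0.13868356  0.00728682]
side claws [0.4842 0.0903 0.1383]
side grip [0.5564 0.0654 0.1497]
side slots [0.4783 0.0929 0.1254]
[array([0.4456, 0.0932, 0.1191])]
top claws [0.4831 0.0897 0.1407]
top grip [0.5635 0.0695 0.1481]
top slots [0.4749 0.0897 0.1236]
wrist claws [0.4827 0.0914 0.1373]
wrist grip [0.5559 0.0703 0.1497]
side claws [0.4826 0.0908 0.139 ]
side grip [0.5602 0.0635 0.15  ]
side slots [0.4791 0.0921 0.1235]
[array([0.4464, 0.0912, 0.1221])]
top claws [0.4812 0.088  0.1362]
top grip [0.5604 0.0711 0.1498]
top slots [0.4772 0.0875 0.125 ]
wrist claws [0.4841 0.0903 0.1384]
wrist grip [0.558  0.071  0.1466]
```

About 13 mm above home and free. Pressing down in small steps with a slight draw-in.

>>> move_arm(increments=[[[1,-0.0005,0,-0.002,0],[1,-0.0005,0,-0.002,0],[1,-0.0005,0,-0.002,0],[1,0,0,0,0]]])

```text
t: 13.3
tcp_pos: [0.559, 0.0679, 0.089]
tool_rot: [0.789, 0.615, 0.001, 0.001]
force: [2.6, -0.3, 2.9]
finger_gap: 0.083
gripper_force: 79.5
```

>>> move_arm(increments=[[[1,-0.0005,0,-0.002,0],[1,-0.0005,0,-0.002,0],[1,0,0,0,0]]])

```text
t: 13.6
tcp_pos: [0.5567, 0.068, 0.0844]
tool_rot: [0.788, 0.615, 0.0, 0.0]
force: [4.1, 0.0, 2.6]
finger_gap: 0.082
gripper_force: 79.5
```

>>> move_arm(increments=[[[1,0,0,-0.002,0],[1,0,0,-0.001,0],[1,0,0,0,0]]])

```text
t: 13.9
tcp_pos: [0.5567, 0.068, 0.082]
tool_rot: [0.788, 0.615, 0.0, -0.0]
force: [3.9, -1.0, 8.2]
finger_gap: 0.075
gripper_force: 80.1
```

>>> move_arm(increments=[[[1,0,0,-0.001,0],[1,0,0,-0.001,0],[1,0,0,0,0]]])

```text
t: 14.2
tcp_pos: [0.5568, 0.068, 0.0816]
tool_rot: [0.788, 0.615, 0.0, 0.0]
force: [1.8, -0.6, 18.3]
finger_gap: 0.079
gripper_force: 81.4
```

Stiffening at TCP z 0.0816. I'll press a little more and measure.

>>> move_arm(increments=[[[1,0,0,-0.002,0],[1,0,0,-0.001,0],[1,0,0,0,0]]])

```text
t: 14.5
tcp_pos: [0.5573, 0.0676, 0.0809]
tool_rot: [0.789, 0.615, 0.001, 0.001]
force: [-1.6, -2.7, 32.2]
finger_gap: 0.078
gripper_force: 83.9
```

```bash
python3 - <<'E'
from h import *
s,M=pose(); print(s["ft_torque"],R.from_matrix(M).as_quat())
D={}
for n in ["side","top","wrist"]*3:
    d=manip.snapshot(n)
    for l in ["claws","grip","slots"]:
        r=[r for r in manip.mark_of(l,n) if r["xyz"][1]>-.05]
        if r: D.setdefault(l,[]).append(r[0]["xyz"])
    r=manip.spot_in("latch",n)
    if r: D.setdefault("latch"+n,[]).append(r[0]["xyz"])
    if n=="side": im=d["img"]
for k,v in D.items(): print(k,np.round(np.median(v,0),4),len(v))
cv2.imwrite("pics/s6.png",cv2.resize(im[150:300,225:350,::-1],None,fx=4,fy=4,interpolation=cv2.INTER_CUBIC))
E
```

```text
t 14.5 tcp [0.5573 0.0676 0.0809] yyaw -14.11 F [-1.6 -2.7 32.2] gap 0.078 gf 83.9
[ 0.26816589  1.85144681 -0.16826114] [7.88587563e-01 6.14921675e-01 6.22540351e-04 7.75962729e-04]
claws [0.4807 0.0909 0.126 ] 9
grip [0.5586 0.0709 0.1368] 7
slots [0.4783 0.09   0.1232] 8
latchside [0.4453 0.096  0.1087] 3
latchtop [0.4526 0.0895 0.1062] 3
latchwrist [0.466  0.1612 0.1032] 2
```

The bar has gone from z 0.119 to about 0.109 and the force stop is hard, so the holder is home. I'll relax, open and retreat upward.

>>> move_arm(increments=[[[1,0,0,0.003,0],[1,0,0,0,0],[-0.3,0,0,0,0],[-0.3,0,0,0,0],[-0.3,0,0,0,0],[-0.3,0,0,0,0],[-0.3,0,0,0,0]]])

```text
t: 17.45
tcp_pos: [0.5558, 0.0681, 0.0788]
tool_rot: [0.788, 0.615, -0.001, -0.001]
force: [-0.5, 0.5, 1.3]
finger_gap: 0.652
gripper_force: 0.0
```

>>> move_arm(increments=[[[-0.3,0,0,0.01,0],[-0.3,0,0,0.03,0],[-0.3,0,0,0.04,0],[-0.3,0,0,0.03,0],[-0.3,0,0,0.02,0],[-0.3,0,0,0,0]]])

```text
t: 18.05
tcp_pos: [0.5589, 0.0679, 0.2134]
tool_rot: [0.788, 0.615, 0.003, 0.003]
force: [-0.9, -0.4, 0.1]
finger_gap: 0.646
gripper_force: 0.0
```

```bash
python3 - <<'E'
from h import *
pose()
D={}
for n in ["side","top","wrist"]*3:
    d=manip.snapshot(n)
    for l in ["claws","grip","slots"]:
        r=[r for r in manip.mark_of(l,n) if r["xyz"][1]>-.05]
        if r: D.setdefault(l,[]).append(r[0]["xyz"])
    r=manip.spot_in("latch",n)
    if r: D.setdefault("latch"+n,[]).append(r[0]["xyz"])
    if n=="side": im=d["img"]
for k,v in D.items(): print(k,np.round(np.median(v,0),4),len(v))
cv2.imwrite("pics/s7.png",cv2.resize(im[150:300,215:340,::-1],None,fx=4,fy=4,interpolation=cv2.INTER_CUBIC))
E
```

```text
t 18.05 tcp [0.5589 0.0679 0.2134] yyaw -14.07 F [-0.9 -0.4  0.1] gap 0.646 gf 0.0
claws [0.4814 0.0896 0.1258] 9
grip [0.559  0.0673 0.1365] 9
slots [0.4783 0.0917 0.1235] 7
latchside [0.4458 0.0942 0.1085] 2
latchwrist [0.4648 0.1136 0.106 ] 2
latchtop [0.4524 0.0904 0.1048] 2
```

View pics/s7.png

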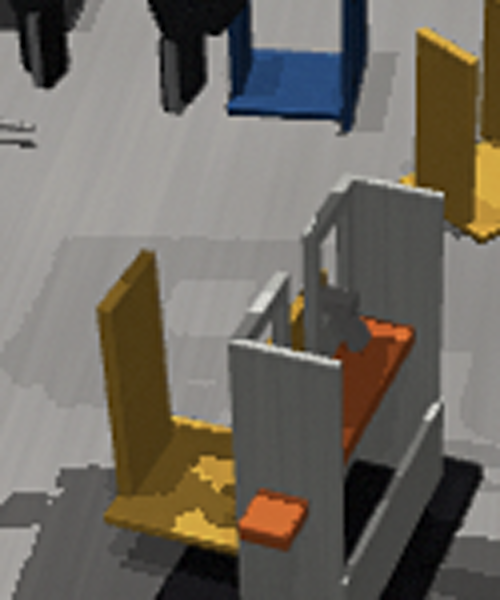

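The holder hangs level on both claws at crop (335,315), the orange bar is down (end at (272,520)), and the gripper is clear above. Handing in.

```bash
python3 -c "
from station import manip
print(manip.sign_off())"
```

```text
the job is handed in; nothing more can be done
None
```

I mounted the yellow two-claw holder on the uprights and handed the job in at about 18 s: it hangs by both claws with the latch bar down about 10 mm by camera, and the gripper is clear; the judge's verdict was not shown.

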